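# Lock the valve cover with the blade driver

## Task

Lock the valve housing's cover: take the flat-blade driver from its stand, push the slotted fastener in with the blade and turn it about a quarter turn clockwise until you feel it come up against its stop, which sits a little differently on every housing, then let it spring back up so that it stays seated. Feel your way and do not force it (push and twist only as hard as needed), keep the gripper itself off the housing, leave the bottle, jar and vial rack where they are, and stand the driver back in its stand.

Things in the scene. Friction and masses are not known exactly. Their poses are not given: they have to be found in the camera images.
- driver: Stubby flat-blade driver, 75 to 155 g, 87 mm tall, standing blade-down in its stand. Origin: centre of the blade's tip (bottom end); z up along the driver, x along the blade's width. Blade 14 mm wide (x), 3 mm thick (y), 12 mm tall; shank 10 mm in diameter up to 37 mm; black flange 30 mm in diameter from 37 to 42 mm, on which it hangs in the stand; black handle above. No pose while held.
- driver_grip (a point): Point in the driver's flat-sided handle, 69 mm above the blade's tip, axes as the driver's. The handle runs from 42 to 87 mm above the tip and is 26 mm wide along x and 18 mm along y: grip it across the 18 mm.
- stand: White block 60 x 60 x 45 mm high fixed to the bench, with a vertical round through hole of 19 mm diameter at its centre. Origin: centre of its underside.
- stand_mouth (a point): Centre of the hole's mouth on the stand's top face, 45 mm above the bench. With the driver home its flange lies on this face and its tip is 37 mm below this point.
- unit: Valve housing fixed to the bench: white box 170 (x) x 140 (y) x 90 mm high, its top 20 mm an aluminium cover, already shut, hinged at the +x side. Origin: centre of its underside. The slotted fastener sits in a round 41 mm wide, 20 mm deep well in the top, 42 mm from the centre towards -x, at y = 0.
- unit_deck (a point): Point on the fastener's axis, level with the housing's top face (90 mm above the bench); fixed to the housing, axes as the unit's.
- slot (a point): Centre of the fastener head's top face, on its turning axis; turns and sinks with the head. x along the slot, z up. The head is a 34 mm wide steel disc, its top 4 mm above the housing's top at rest. Slot 4.1 mm wide, 19 mm long, 7 mm deep with a flat floor, closed at both ends; the head lags the loosely fitting blade by up to 0.08 rad.
- cam (a joint): Turn of the fastener, rad: 0 = open (slot along the unit's x), clockwise from above positive. A hidden stop, at 1.0 to 1.6 depending on the housing, ends the turn. At rest a step blocks it 0.87 before the stop; pressed in 4 mm or more it runs under a track, drag 0.03 to 0.07 N m, and only in the last 0.07 before the stop can it rise again when released, locked. Released sooner it stays down.
- plunger (a joint): How far the fastener's head is pressed down, m: 0 = up (rest, and also when seated), 0.0055 = hard bottom. The spring pushes up with about 5 N at 0 and 10.5 N at the bottom. The driver may load the fastener or housing with at most 32 N, summed over the blade's contacts: about 12 N of push with 0.11 N m of twist.
- reagent: Bystander: amber bottle with blue cap, 72 mm wide, 150 mm tall, origin at its underside's centre. Leave alone.
- jar: Bystander: glass jar with yellow cap, 48 mm wide, 65 mm tall, origin at its underside's centre. Leave alone.
- rack: Bystander: teal vial rack 75 x 120 x 30 mm with small capped vials to 48 mm height, origin at its underside's centre. Leave alone.
Not all that is in view belongs to the job. Of the things shaped like the driver, the black one is meant. Of the things that look like the unit, the larger one is meant.

How it is judged:
On the way, in this order (a step that is already met when the one before it is completed fails the run):
1. the driver's blade holds the fastener pressed in, still near its open position (value of joint plunger above 0.0035 m and contact force between driver and unit above 2 N and value of joint cam below 0.8 rad), for 0.1 s.
2. the fastener is pressed in and turned most of the way by the driver (value of joint cam above 0.9 rad and value of joint plunger above 0.002 m and contact force between driver and unit above 2 N), for 0.1 s.
3. the fastener has sprung back up, locked (value of joint cam above 0.9 rad and value of joint plunger below 0.0015 m), for 0.2 s.
At the end, for the whole second after the job is handed in: The fastener is turned past 0.9 rad and up again in its pocket (pressed in less than 1.5 mm); the driver hangs upright (within 0.1 rad) and at rest in its stand, tip within 5 mm of the hole's axis and at most 11 mm above the bench, let go (all of step 3 and horizontal distance between driver and stand_mouth below 0.005 m and z of driver in the frame of stand below 0.011 m and angle between driver's own z axis and vertical below 0.1 rad and contact force between the fingers and driver below 0.2 N and linear speed of driver below 0.02 m/s); the robot touches nothing.
It fails at once if the driver pushes or twists on the housing or fastener with more than 32 N in all (contact force between driver and unit above 32 N).
It fails at once if the arm or gripper presses on the housing (contact force between any of the arm, the fingers and unit above 3 N).
It fails at once if a bystander is moved more than 20 mm (distance of any of reagent, jar, rack from where it was at the start of the episode above 0.02 m).
It fails at once if a bystander is tipped (angle between any of reagent, jar, rack's own z axis and vertical above 0.3 rad).
It also fails if it takes over 72 s, if anything falls off the work surface, if the arm or the gripper's body presses on something with over 40 N, if the wrist force passes 120 N, or if a joint passes its speed limit or range.

## Robot

A 6-joint arm with a two-finger parallel gripper is mounted at the origin on the work surface. World frame = base frame: x ahead of the robot, y to its left, z up, the work surface at z = 0. Lengths are in m, angles in rad, forces in N, time in s.
With the tool pointing down it reaches from about 0.35 to 0.975 m from the base axis. Payload 4.9 kg.
Tool frame: the origin (TCP) lies at the very end of the fingers, on their centre line; the grasp point (between the pads) lies 19 mm behind it (ctrl.grasp_offset is the distance from the TCP to the grasp point, in m); z points along the fingers, y is the line along which they close (so a half turn about z gives the same grasp; the last joint's range is limited). The gripper opens to 85 mm and grips with 20 to 120 N. Pads are 22 mm wide; open, the fingers measure 114 mm over their backs; the gripper's body (76 mm by 85 mm) begins 54 mm behind the grasp point. The pads swing forward as they close: fully open they stand 13 mm farther back than shut.
Start: joints at [1.048, 0.053, 1.613, -0, 1.476, -0.119], TCP at [0.246, 0.575, 0.231] pointing down, gripper open.
Joint ranges: [-3.01, 3.01], [-1.01, 2.22], [0.06, 2.58], [-1.02, 4.17], [0.09, 2.62], [-3.14, 3.14]. Speed limits (rad/s): [2.57, 2.57, 3.14, 3.14, 3.14, 3.14].

## Interface

Orientations are given as a rotation vector (axis times angle).
In Python, from station import ctrl, optics gives the robot as it stands.
- The arm moves only by the shell command python3 -m handwheel 'ROWS' [OPENING] [FORCE]. ROWS is JSON, a list of rows, each an object of numbers: "tx", "ty", "tz": the shift along the tool's x, y, z in mm; "roll": the turn about the tool's z in rad. A call has 1 to 12 rows; each row shifts and turns the commanded pose from where the row before left it, along the tool's axes as they then stand; what a row does not reach is not made up. A row lasts 1/12 s, in which the tool goes at most 41.7 mm and 7.16 degrees, less where a joint would pass 70% of its speed; a pose out of reach is approached as far as the arm can. A call with a gripper value outside its range is refused whole. OPENING is the finger opening in mm, from 0 to 85.4, set as the call begins (- or left out, the last holds). The fingers move at their own pace and stop on an object; FORCE is the grip in N (left out, the last holds). Time passes only in rows, so rows that do not move let the fingers close. It gives the time, the measured TCP pose, the force, the opening and the grip force at its end, in the units of the state.
- ctrl.get_obs(): the state, without advancing time (a new reading comes with each control period).
- optics.get_image(name): name is "side" or "top"; returns (picture, depth): 480x640x3 uint8, red, green, blue; 480x640 float32, m along the optical axis (not along the pixel's ray), 0 where there is no reading.
- optics.camera_params(name): a dict with "mtx" (3x3 intrinsics, pixels), "extrinsics" (4x4, takes a point from camera to world coordinates). Camera axes: x right, y down, z forward; pixel columns grow to the right and rows downward; lengths in m; the calibration is good to about 2 mm. A picture is of the moment at which its call begins. camera_params takes no time and is no camera call.
- ctrl.finish_job(): hands the job in; it is judged then, once.
The state is a dict: "t": time; "q": joint angles; "dq": joint speeds; "effort": joint torques, N m; "tool_pos": TCP position; "tool_rot": TCP orientation; "contact_force": force on the tool from outside, world axes, zero at the start; "wrist_torque": the same for the moment, N m; "opening": finger opening in m; "grip_force": force on a finger pad.
Only numpy, scipy, OpenCV 4.12 (cv2) and the standard library are available. Lean on these libraries where they do the work, as an engineer would, in place of code of your own. Each camera call takes 0.05 s, during which the arm holds its last target. There are 200 camera calls.

## Working session

There is one attempt and no reset: what is moved stays moved. The work goes in short steps, Python scripts to look and compute and a shell command to move; the robot and the scene stay as the last step left them, time stands still between calls to the robot, and variables do not carry over. Pictures are saved under pics/ and viewed, at most 10 in all, crops included, and the job is handed in when it is done.

```bash
ls; mkdir -p pics
python3 - <<'E'
from station import ctrl, optics
import cv2, numpy as np
for n in ("side","top"):
    im,d=optics.get_image(n); cv2.imwrite(f"pics/{n}0.png",im[:,:,::-1]); np.savez(f"{n}0.npz",im=im,d=d)
    p=optics.camera_params(n); print(n,p["mtx"].tolist(),p["extrinsics"].round(4).tolist())
o=ctrl.get_obs(); print(o)
E
```

```text
pics
side [[598.075295964243, 0.0, 315.02853518146475], [0.0, 598.075295964243, 238.1744874658139], [0.0, 0.0, 1.0]] [[-0.9702, -0.1482, 0.1915, 0.3641], [-0.2421, 0.6099, -0.7546, 0.6899], [-0.0049, -0.7785, -0.6276, 0.719], [0.0, 0.0, 0.0, 1.0]]
top [[555.5214993741924, 0.0, 323.76947056240954], [0.0, 555.5214993741924, 239.03899928272074], [0.0, 0.0, 1.0]] [[-0.0206, -0.9977, 0.0639, 0.5158], [-0.9997, 0.0196, -0.0166, -0.0307], [0.0153, -0.0643, -0.9978, 1.0628], [0.0, 0.0, 0.0, 1.0]]
{'t': 0.1, 'q': array([ 1.04800653e+00,  5.32868657e-02,  1.61414787e+00,  6.78262372e-06,
        1.47598523e+00, -1.18981202e-01]), 'dq': array([-0.00091043, -0.00172446, -0.00291175, -0.00065369,  0.00245724,
        0.00120461]), 'effort': array([-5.12483475e-04, -3.94901955e+01, -3.71366501e+01, -1.19986848e-04,
        3.82849452e-03, -2.67474388e-05]), 'tool_pos': array([0.24528501, 0.574253  , 0.23019369]), 'tool_rot': array([-6.29884146e-01, -3.07720356e+00,  2.71996429e-03]), 'contact_force': array([-0.13503307,  0.141596  ,  0.31753067]), 'wrist_torque': array([ 0.00848759, -0.00427306, -0.01678458]), 'grip_force': 0.0, 'opening': 0.08546244493375017}
```

View pics/top0.png

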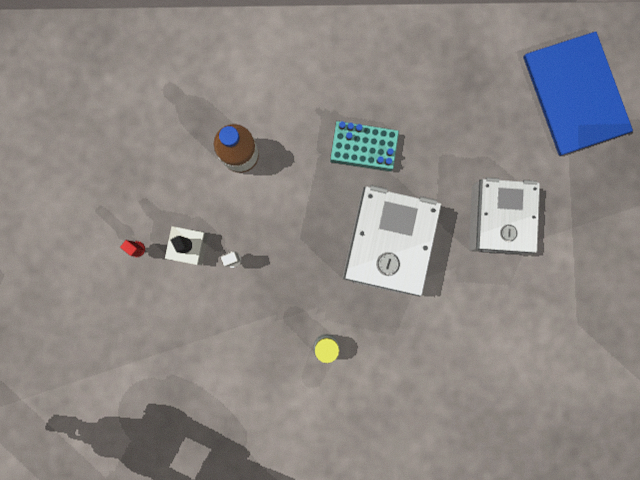

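View pics/side0.png

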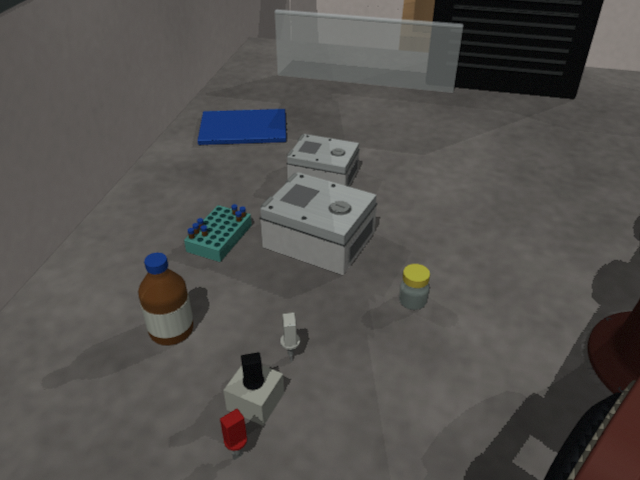

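Candidates, top view. Drivers: red (132,247), black in the stand (181,244), white (230,259). The black one fits. Housings: large (393,240) and small (509,215). The larger fits, with its slot at about (388,264). I'll confirm both in one enlarged crop.

```bash
cat > h.py <<'E'
import cv2, numpy as np
from station import ctrl, optics
def load(n):
    z=np.load(n+".npz"); return z["im"],z["d"]
def ray(n,uv):
    p=optics.camera_params(n); E=p["extrinsics"]; K=p["mtx"]
    d=E[:3,:3]@np.linalg.solve(K,[uv[0],uv[1],1.]); return E[:3,3],d
def plane(n,uv,z):
    c,d=ray(n,uv); return c+d*(z-c[2])/d[2]
def tri(a,b):
    c1,d1=ray("top",a); c2,d2=ray("side",b)
    s=np.linalg.lstsq(np.c_[d1,-d2],c2-c1,rcond=None)[0]
    p,q=c1+s[0]*d1,c2+s[1]*d2; return (p+q)/2,np.linalg.norm(p-q)
def dep(n,d,uv):
    c,r=ray(n,uv); return c+r*d[int(round(uv[1])),int(round(uv[0]))]
E
python3 - <<'E'
from h import *
t,_=load("top0"); s,_=load("side0")
def c(im,x,y,w,h): return cv2.resize(im[y:y+h,x:x+w],(400,300),interpolation=cv2.INTER_CUBIC)
a=np.vstack([np.hstack([c(t,150,222,60,45),c(t,358,242,60,45)]),np.hstack([c(s,215,345,80,60),c(s,300,180,80,60)])])
cv2.imwrite("pics/crop.png",a[:,:,::-1])
E
```

```text
(no output)
```

View pics/crop.png

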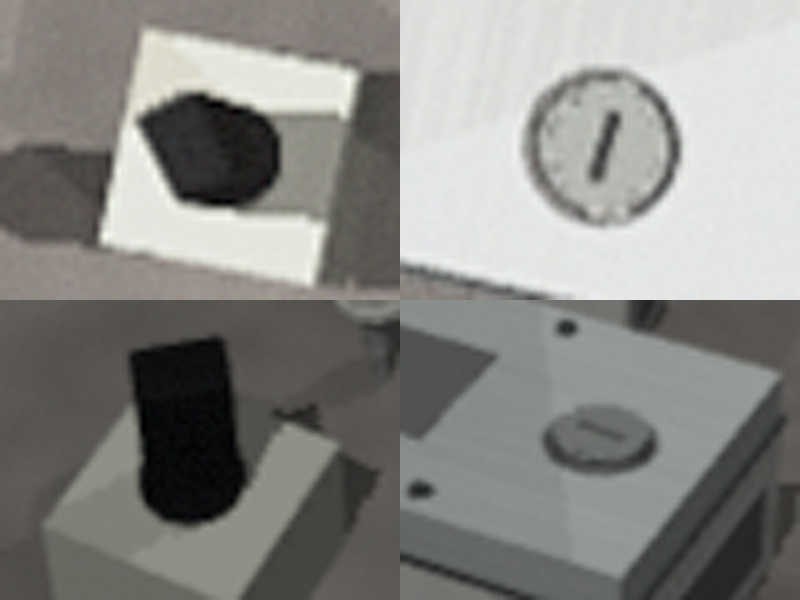

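The crop confirms the black driver hanging in the white stand (top view handle about (171–187, 236–253)). It also shows the slotted head of the large housing at about (388,264), slot running nearly along image rows. Next I'll measure these.

```bash
cat > m.py <<'E'
from h import *
def cloud(n,d,mask):
    p=optics.camera_params(n); v,u=np.nonzero(mask&(d>0)); K=p["mtx"]
    q=np.linalg.solve(K,np.c_[u,v,np.ones(len(u))].T)*d[v,u]
    return (p["extrinsics"][:3,:3]@q).T+p["extrinsics"][:3,3],np.c_[u,v]
def roi(x,y,w,h):
    m=np.zeros((480,640),bool); m[y:y+h,x:x+w]=1; return m
def rect(P):
    r=cv2.minAreaRect((P[:,:2]*1000).astype(np.float32)); return np.round(r[0],1),np.round(r[1],1),round(r[2],1)
E
python3 - <<'E'
from m import *
R={"top":dict(drv=(150,222,60,48),unit=(340,180,108,120),head=(376,252,24,24)),"side":dict(drv=(220,340,70,85),unit=(255,170,130,100),head=(326,198,30,20))}
sl={}
for n in R:
    im,d=load(n+"0"); g=im.max(2)
    P,uv=cloud(n,d,roi(*R[n]["drv"])&(g<60))
    print(n,"drv zmax",np.percentile(P[:,2],[1,50,95,99]).round(4))
    T=P[P[:,2]>0.088]; print(" handle top",len(T),rect(T),np.median(T[:,2]).round(4), "px",uv[P[:,2]>.088].mean(0))
    P,uv=cloud(n,d,roi(*R[n]["drv"])&(g>70)); T=P[abs(P[:,2]-.045)<.006]; print(" stand",len(T),rect(T),np.median(T[:,2]).round(4))
    P,uv=cloud(n,d,roi(*R[n]["unit"])); T=P[abs(P[:,2]-.09)<.008]; print(" unit",len(T),rect(T),np.median(T[:,2]).round(4))
    x,y,w,h=R[n]["head"]; G=g[y:y+h,x:x+w].astype(float)
    # slot: dark pixels in central part of the head
    m=(G<G.max()*0.72).astype(np.uint8); c,l,st,ce=cv2.connectedComponentsWithStats(m,connectivity=8)
    print(" head comps",[(st[i].tolist(),(ce[i]+[x,y]).round(1).tolist()) for i in range(1,c) if st[i][4]>4])
    P,uv=cloud(n,d,roi(*R[n]["head"])); print(" head z",np.percentile(P[:,2],[5,50,95]).round(4))
    np.set_printoptions(linewidth=200); print(G.astype(int))
E
```

```text
top drv zmax [0.0474 0.0908 0.0966 0.0986]
 handle top 137 (array([574.5, 207. ]), array([25.5, 15.6]), 25.6) 0.0939 px [178.31386861 244.01459854]
 stand 812 (array([574.2, 208.6]), array([61.4, 60. ]), 78.1) 0.0444
 unit 7252 (array([ 575.2, -169.2]), array([136.7, 170.9]), 76.0) 0.0895
 head comps [([1, 0, 23, 24, 160], [386.9, 263.0]), ([10, 6, 5, 12, 36], [388.1, 263.7])]
 head z [0.0685 0.0904 0.0957]
[[224 221 221 221 219 229 224 219 204 172 168 165 168 166 174 180 199 225 229 228 228 231 231 230]
 [224 222 223 223 224 225 185 175 148 119 122 125 108 102 114 147 154 177 209 229 233 231 230 228]
 [224 220 223 224 212 182 132 129 121 115 156 166 158 161 158 185 169 147 143 186 226 231 231 230]
 [222 221 221 200 159 124 116 152 149 157 181 189 196 190 180 180 190 167  98 113 181 224 231 231]
 [222 225 196 146 137 104 145 164 154 178 187 185 180 184 184 186 185 167 146 117 116 180 227 231]
 [225 219 157 136 123 135 182 174 145 175 185 186 186 189 190 187 188 188 181 164 102 107 211 232]
 [228 198 132 125 144 176 193 190 188 184 187 188 174 153 155 181 188 182 177 200 143  76 173 2
[... 3828 characters left out ...]
 76  76  71  63  63  69  75  75  73  71  67  62  66  75 101 138 152 152 152 153 152]
 [142 142 142 141 141 130 114 106  90  80  78  76  77  77  77  77  75  72  74  78  85 104 124 140 148 150 150 151 152 152]
 [142 142 141 142 142 142 147 146 129 115 107  99  99 100  97  95  97 101 112 121 131 145 152 152 150 150 150 149 150 149]
 [140 140 139 139 141 141 147 153 152 152 146 140 140 140 134 133 138 145 153 153 154 154 153 154 152 152 153 151 149 149]
 [142 141 140 141 140 140 145 151 152 152 154 152 152 152 151 151 152 152 151 152 152 154 153 154 153 154 154 154 151 151]
 [140 139 140 141 141 141 146 150 152 151 150 151 153 153 152 153 152 151 150 152 151 151 151 151 153 154 152 154 154 153]]
```

Run:
```python
from m import *
np.set_printoptions(precision=4,suppress=True)
t,_=load("top0"); s,_=load("side0")
def slot(im,x,y,w,h,thr):
    g=im.max(2).astype(float); G=np.clip(thr-g[y:y+h,x:x+w],0,None); v,u=np.nonzero(G>0); W=G[v,u]
    c=np.average(np.c_[u,v],axis=0,weights=W); C=np.cov(np.c_[u,v].T,aweights=W); e=np.linalg.eigh(C)[1][:,1]
    return c+[x,y],e
a,e=slot(t,385,258,7,12,165); b,f=slot(s,334,204,12,5,106)
P,err=tri(a,b); print("slot px",a,b,"tri",P,err)
for n,c,d in(("top",a,e),("side",b,f)):
    p,q=plane(n,c-4*d,.0925),plane(n,c+4*d,.0925); v=q-p; print(n,"plane",plane(n,c,.0925),"ang",np.degrees(np.arctan2(v[1],v[0])))
# head disc outline (dark ring inside outer well) in top by ring centroid
g=t.max(2)[250:278,374:402]; m=(g<200).astype(np.uint8); n,l,st,ce=cv2.connectedComponentsWithStats(m)
k=1+st[1:,4].argmax(); cn=max(cv2.findContours((l==k).astype(np.uint8),0,2)[0],key=cv2.contourArea)
el=cv2.fitEllipse(cn); print("well",el, plane("top",np.array(el[0])+[374,250],.09))
# handle top centres: two-view
print("handle top",tri([178.3,244.0],[250.96,360.28]))
# unit: edge rect -> fastener
for c,ang in(((.5752,-.1692),-14),((.5756,-.1694),-13.6)):
    r=np.radians(ang); print("fast from rect",np.array(c)-.042*np.array([np.cos(r),np.sin(r)]))
# distractors
for n,bx in(("top",(110,230,38,28)),("top",(215,245,28,24))):
    im,d=load(n+"0"); Q,uv=cloud(n,d,roi(*bx)); Q=Q[Q[:,2]>.02]; print("other",Q.min(0),Q.max(0))
im,d=load("top0")
for bx in((325,115,80,60),(210,120,55,55),(310,335,50,32)):
    Q,uv=cloud("top",d,roi(*bx)); Q=Q[Q[:,2]>.02]; print("byst",Q.min(0),Q.max(0))
```

```text
slot px [388.1992 263.5392] [339.7197 205.6847] tri [ 0.5332 -0.158   0.0966] 0.0007610477767216708
top plane [ 0.5329 -0.1586  0.0925] ang 161.3341701125569
side plane [ 0.5347 -0.1636  0.0925] ang -17.5935888212904
well ((13.7847261428833, 13.505427360534668), (23.132991790771484, 23.892803192138672), 155.54635620117188) [ 0.533  -0.1582  0.09  ]
handle top (array([0.5751, 0.2073, 0.0912]), np.float64(0.0014641134909228813))
fast from rect [ 0.5344 -0.159 ]
fast from rect [ 0.5348 -0.1595]
other [0.555  0.2806 0.0369] [0.5843 0.3103 0.0914]
other [0.5331 0.1061 0.0356] [0.5609 0.1338 0.0902]
byst [ 0.7117 -0.1911  0.0202] [ 0.8045 -0.0627  0.0516]
byst [0.7132 0.0735 0.0203] [0.7834 0.1452 0.1533]
byst [ 0.3602 -0.0701  0.0202] [ 0.4047 -0.024   0.0695]
```

```bash
python3 -m handwheel '[{"tx":-37,"ty":-17},{"tx":-37,"ty":-17},{"tx":-37,"ty":-17},{"tx":-37,"ty":-17},{"tx":-37,"ty":-17},{"tx":-37,"ty":-17},{"tx":-37,"ty":-17},{"tx":-37,"ty":-17},{"tx":-37,"ty":-18},{"tx":-37,"ty":-18},{"tx":-37,"ty":-18},{"tx":-37,"ty":-18}]' 45 80
python3 -m handwheel '[{"roll":-0.12,"tz":8},{"roll":-0.12,"tz":8},{"roll":-0.12,"tz":8},{"roll":-0.12,"tz":8},{"roll":-0.12,"tz":8},{"roll":-0.12,"tz":8},{"roll":-0.12,"tz":8},{"roll":-0.01},{}]'
cat > st.py <<'E'
import sys,numpy as np
from station import ctrl
from scipy.spatial.transform import Rotation as R
np.set_printoptions(precision=4,suppress=True)
o=ctrl.get_obs(); M=R.from_rotvec(o["tool_rot"]).as_matrix()
print("t",o["t"],"pos",o["tool_pos"],"thx",round(np.degrees(np.arctan2(M[1,0],M[0,0])),2),"zax",M[:,2],"q6",o["q"][5].round(3),"F",o["contact_force"],"T",o["wrist_torque"],"open",round(o["opening"],4),"grip",round(o["grip_force"],1))
if len(sys.argv)>4:
    d=np.array([float(x) for x in sys.argv[1:4]])-o["tool_pos"]; th=np.radians(float(sys.argv[4]))
    dr=-(np.radians(float(sys.argv[4]))-np.arctan2(M[1,0],M[0,0])); dr=(dr+np.pi)%(2*np.pi)-np.pi
    print("need tool mm",M.T@d*1000,"roll",dr)
E
python3 st.py .575 .2075 .13 205.6
```

```text
t 0.1 pos [0.2453 0.5743 0.2302] thx 156.86 zax [-0.0009 -0.0016 -1.    ] q6 -0.119 F [-0.135   0.1416  0.3175] T [ 0.0085 -0.0043 -0.0168] open 0.0855 grip 0.0
need tool mm [-447.3248 -207.5205  100.4702] roll -0.8506137331642818$[0]: bad value
$[0]: bad value
```

```bash
python3 -m handwheel '[{"tx":-37.0,"ty":-17.0,"tz":0.0,"roll":0.0}]' 45 80; echo; python3 -m handwheel --help | head -20
```

```text
t: 0.18
tool_pos: [0.2696, 0.547, 0.2304]
tool_rot: [-0.62, -3.077, -0.001]
contact_force: [1.6, -0.7, 0.6]
opening: 0.0751
grip_force: 0.0
invalid input: not JSON, or not a number
```

```bash
python3 -m handwheel '[{"tx":-37,"ty":-17,"tz":0,"roll":0},{"tx":-37,"ty":-17,"tz":0,"roll":0},{"tx":-37,"ty":-17,"tz":0,"roll":0},{"tx":-37,"ty":-17,"tz":0,"roll":0},{"tx":-37,"ty":-17,"tz":0,"roll":0},{"tx":-37,"ty":-17,"tz":0,"roll":0},{"tx":-37,"ty":-17,"tz":0,"roll":0},{"tx":-37,"ty":-18,"tz":0,"roll":0},{"tx":-37,"ty":-18,"tz":0,"roll":0},{"tx":-37,"ty":-18,"tz":0,"roll":0},{"tx":-37,"ty":-18,"tz":0,"roll":0}]' >/dev/null
python3 -m handwheel '[{"tx":0,"ty":0,"tz":8,"roll":-0.12},{"tx":0,"ty":0,"tz":8,"roll":-0.12},{"tx":0,"ty":0,"tz":8,"roll":-0.12},{"tx":0,"ty":0,"tz":8,"roll":-0.12},{"tx":0,"ty":0,"tz":8,"roll":-0.12},{"tx":0,"ty":0,"tz":8,"roll":-0.12},{"tx":0,"ty":0,"tz":8,"roll":-0.12},{"tx":0,"ty":0,"tz":0,"roll":0},{"tx":0,"ty":0,"tz":0,"roll":0}]' >/dev/null
python3 st.py .575 .2075 .13 205.6
```

```text
t 1.85 pos [0.5715 0.2088 0.1743] thx -155.18 zax [-0.002  -0.0005 -1.    ] q6 -1.776 F [-0.1336 -0.5071  0.1256] T [-0.0019 -0.026  -0.0227] open 0.045 grip 0.0
need tool mm [-2.7399 -2.6915 44.2834] roll -0.013635669362527914
```

```bash
python3 -m handwheel '[{"tx":-2.7,"ty":-2.7,"tz":20,"roll":-0.014},{"tx":0,"ty":0,"tz":24,"roll":0},{"tx":0,"ty":0,"tz":0,"roll":0}]' >/dev/null; python3 st.py .575 .2075 .058 205.6
python3 -m handwheel '[{"tx":0,"ty":0,"tz":15,"roll":0},{"tx":0,"ty":0,"tz":15,"roll":0},{"tx":0,"ty":0,"tz":15,"roll":0},{"tx":0,"ty":0,"tz":15,"roll":0},{"tx":0,"ty":0,"tz":12,"roll":0},{"tx":0,"ty":0,"tz":0,"roll":0},{"tx":0,"ty":0,"tz":0,"roll":0}]' >/dev/null;python3 st.py .575 .2075 .058 205.6
```

```text
t 2.1 pos [0.5731 0.207  0.1269] thx -154.36 zax [-0.0073 -0.0017 -1.    ] q6 -1.794 F [-1.1653 -0.4738 -1.5273] T [0.0049 0.033  0.0496] open 0.0451 grip 0.0
need tool mm [-2.4373 -0.4816 68.9046] roll 0.0007226173456231777
t 2.6833 pos [0.5756 0.2077 0.0594] thx -154.25 zax [-0.0007 -0.0002 -1.    ] q6 -1.796 F [ 0.2183 -0.2777  0.8162] T [ 0.0218 -0.0068  0.0068] open 0.0449 grip 0.0
need tool mm [0.6081 0.0997 1.4026] roll 0.002691868300169098
```

Run:
```python
from h import *
o=[]
for n,x,y,w,h in(("side",210,290,100,150),("top",130,200,120,90)):
    im,d=optics.get_image(n); o.append(cv2.resize(im[y:y+h,x:x+w],(400,600) if n=="side" else (400,300),interpolation=cv2.INTER_CUBIC))
o[1]=np.vstack([o[1],np.zeros((300,400,3),np.uint8)])
cv2.imwrite("pics/g.png",np.hstack(o)[:,:,::-1])
```

```text
(no output)
```

View pics/g.png

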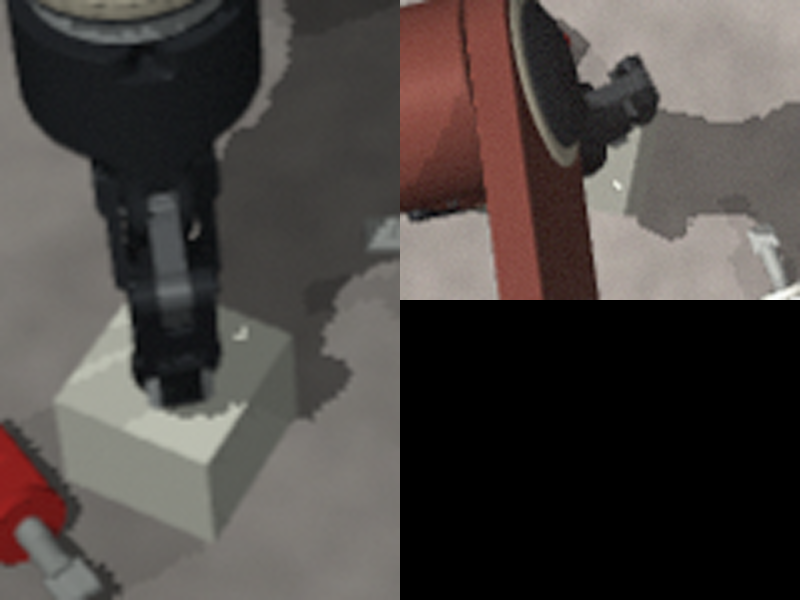

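The fingers straddle the black handle above the stand (side px about (254,385)). The red driver has moved (side px about (217,407)), but it isn't one of the judged things. Closing now.

```bash
python3 -m handwheel '[{"tx":0,"ty":0,"tz":1,"roll":0},{"tx":0,"ty":0,"tz":0,"roll":0},{"tx":0,"ty":0,"tz":0,"roll":0},{"tx":0,"ty":0,"tz":0,"roll":0},{"tx":0,"ty":0,"tz":0,"roll":0},{"tx":0,"ty":0,"tz":0,"roll":0}]' 10 80 >/dev/null; python3 st.py
python3 -m handwheel '[{"tx":0,"ty":0,"tz":-6,"roll":0},{"tx":0,"ty":0,"tz":-10,"roll":0},{"tx":0,"ty":0,"tz":-20,"roll":0},{"tx":0,"ty":0,"tz":-25,"roll":0},{"tx":0,"ty":0,"tz":-25,"roll":0},{"tx":0,"ty":0,"tz":-25,"roll":0},{"tx":0,"ty":0,"tz":-20,"roll":0},{"tx":0,"ty":0,"tz":-10,"roll":0},{"tx":0,"ty":0,"tz":0,"roll":0},{"tx":0,"ty":0,"tz":0,"roll":0}]' >/dev/null; python3 st.py .5335 -.1585 .2 165
```

```text
t 3.2833 pos [0.5765 0.2079 0.0595] thx -154.21 zax [ 0.0018  0.0004 -1.    ] q6 -1.796 F [-0.9169 -0.3868  5.6855] T [0.0095 0.1166 0.0083] open 0.0173 grip 78.7
t 4.1167 pos [0.5755 0.2076 0.199 ] thx -154.21 zax [-0.0002 -0.0001 -1.    ] q6 -1.796 F [-0.008   0.3283 -2.3695] T [-0.014   0.0173 -0.0123] open 0.017 grip 78.3
need tool mm [ 197.1258 -311.3858   -0.9647] roll 0.7120010035996227
```

```bash
python3 -m handwheel '[{"tx":19.7,"ty":-31.1,"tz":0,"roll":0},{"tx":19.7,"ty":-31.1,"tz":0,"roll":0},{"tx":19.7,"ty":-31.1,"tz":0,"roll":0},{"tx":19.7,"ty":-31.1,"tz":0,"roll":0},{"tx":19.7,"ty":-31.1,"tz":0,"roll":0},{"tx":19.7,"ty":-31.1,"tz":0,"roll":0},{"tx":19.7,"ty":-31.1,"tz":0,"roll":0},{"tx":19.7,"ty":-31.1,"tz":0,"roll":0},{"tx":19.7,"ty":-31.1,"tz":0,"roll":0},{"tx":19.7,"ty":-31.1,"tz":0,"roll":0}]' >/dev/null
python3 -m handwheel '[{"tx":0,"ty":0,"tz":0,"roll":0.119},{"tx":0,"ty":0,"tz":0,"roll":0.119},{"tx":0,"ty":0,"tz":0,"roll":0.119},{"tx":0,"ty":0,"tz":0,"roll":0.119},{"tx":0,"ty":0,"tz":0,"roll":0.119},{"tx":0,"ty":0,"tz":0,"roll":0.117},{"tx":0,"ty":0,"tz":0,"roll":0},{"tx":0,"ty":0,"tz":0,"roll":0},{"tx":0,"ty":0,"tz":0,"roll":0}]' >/dev/null; python3 st.py .5335 -.1585 .16 165
```

```text
t 5.7 pos [ 0.533  -0.1577  0.1978] thx 165.14 zax [-0.0022  0.001  -1.    ] q6 -1.733 F [-0.0969 -0.4867 -1.0439] T [ 0.036  -0.0112  0.0378] open 0.0173 grip 78.8
need tool mm [-0.7439 -0.6374 37.829 ] roll 0.0024683954458208923
```

```bash
python3 -m handwheel '[{"tx":-0.7,"ty":-0.6,"tz":18,"roll":0},{"tx":0,"ty":0,"tz":18,"roll":0},{"tx":0,"ty":0,"tz":0,"roll":0},{"tx":0,"ty":0,"tz":0,"roll":0}]' >/dev/null; python3 st.py .5335 -.1585 .15 165
python3 - <<'E'
from h import *
o=[]
for n,x,y,w,h in(("side",290,130,100,75*2),("top",340,220,100,150)):
    im,d=optics.get_image(n); np.savez(n+"1.npz",im=im,d=d); o.append(cv2.resize(im[y:y+h,x:x+w],(400,600),interpolation=cv2.INTER_CUBIC))
cv2.imwrite("pics/s.png",np.hstack(o)[:,:,::-1])
E
```

```text
t 6.0333 pos [ 0.5332 -0.1583  0.1618] thx 165.07 zax [-0.0032  0.0015 -1.    ] q6 -1.733 F [ 0.1788 -0.5718 -1.4668] T [ 0.0227  0.0367 -0.0157] open 0.0176 grip 78.8
need tool mm [-0.4123 -0.1103 11.762 ] roll 0.0011598722928649607
```

View pics/s.png

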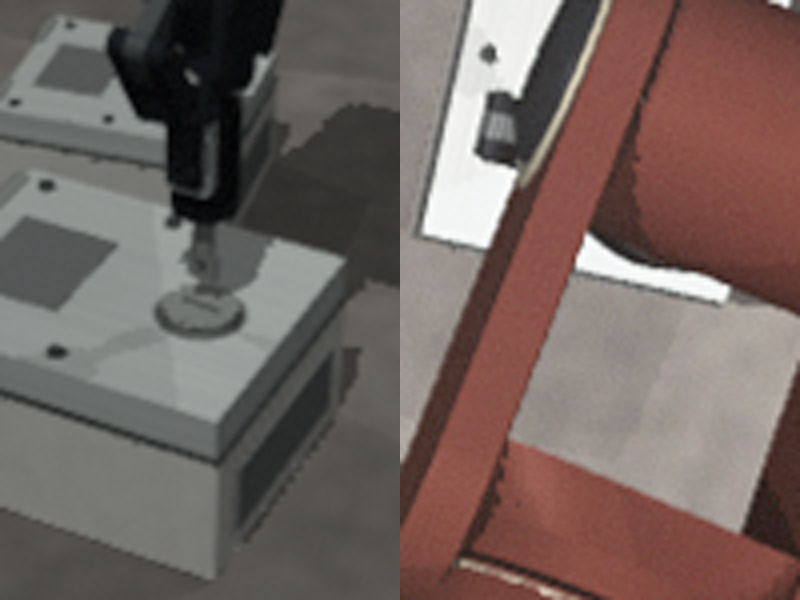

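Side view: the blade (px about (342,202)) hangs right over the head's slot (px about (341,205)). The arm hides the top view. I'll descend by feel.

```bash
python3 -m handwheel '[{"tx":-0.4,"ty":0,"tz":5,"roll":0},{"tx":0,"ty":0,"tz":5,"roll":0},{"tx":0,"ty":0,"tz":2,"roll":0},{"tx":0,"ty":0,"tz":0,"roll":0},{"tx":0,"ty":0,"tz":0,"roll":0}]' ; python3 -m handwheel '[{"tx":0,"ty":0,"tz":1,"roll":0},{"tx":0,"ty":0,"tz":1,"roll":0},{"tx":0,"ty":0,"tz":1,"roll":0},{"tx":0,"ty":0,"tz":0,"roll":0},{"tx":0,"ty":0,"tz":0,"roll":0}]'; python3 st.py .5335 -.1585 .145 165; python3 -m handwheel '[{"tx":0,"ty":0,"tz":1,"roll":0},{"tx":0,"ty":0,"tz":1,"roll":0},{"tx":0,"ty":0,"tz":0,"roll":0},{"tx":0,"ty":0,"tz":0,"roll":0}]'; python3 st.py .5335 -.1585 .145 165
```

```text
t: 6.55
tool_pos: [0.5344, -0.1588, 0.1511]
tool_rot: [-0.41, -3.114, -0.0]
contact_force: [-0.1, -0.2, -1.4]
opening: 0.0167
grip_force: 78.8
t: 6.97
tool_pos: [0.5345, -0.1589, 0.1482]
tool_rot: [-0.41, -3.115, -0.0]
contact_force: [-0.3, -0.2, -1.7]
opening: 0.0172
grip_force: 78.8
t 6.9667 pos [ 0.5345 -0.1589  0.1482] thx 165.0 zax [-0.0002  0.0001 -1.    ] q6 -1.731 F [-0.3262 -0.2325 -1.6592] T [-0.0216  0.0555 -0.0075] open 0.0172 grip 78.8
need tool mm [1.086  0.1215 3.2164] roll -1.682797276991721e-05
t: 7.3
tool_pos: [0.5345, -0.1589, 0.1462]
tool_rot: [-0.41, -3.114, -0.0]
contact_force: [-0.1, -0.0, -0.5]
opening: 0.0173
grip_force: 78.8
t 7.3 pos [ 0.5345 -0.1589  0.1462] thx 165.0 zax [-0.0002  0.0001 -1.    ] q6 -1.731 F [-0.0716 -0.0148 -0.4718] T [-0.0309  0.0224  0.0381] open 0.0173 grip 78.8
need tool mm [1.0709 0.1004 1.1698] roll 4.257191037471131e-06
```

```bash
python3 -m handwheel '[{"tx":0.5,"ty":0,"tz":1,"roll":0},{"tx":0,"ty":0,"tz":0.5,"roll":0},{"tx":0,"ty":0,"tz":0,"roll":0},{"tx":0,"ty":0,"tz":0,"roll":0}]'|sed -n '2p;4p'; python3 -m handwheel '[{"tx":0,"ty":0,"tz":1,"roll":0},{"tx":0,"ty":0,"tz":0.5,"roll":0},{"tx":0,"ty":0,"tz":0,"roll":0},{"tx":0,"ty":0,"tz":0,"roll":0}]'|sed -n '2p;4p'; python3 st.py
```

```text
tool_pos: [0.5343, -0.1589, 0.1452]
contact_force: [0.3, -0.3, 0.9]
tool_pos: [0.5339, -0.1591, 0.143]
contact_force: [-1.3, -2.1, -1.4]
t 7.9667 pos [ 0.5339 -0.1591  0.143 ] thx 165.0 zax [-0.0005 -0.0006 -1.    ] q6 -1.732 F [-1.2912 -2.0862 -1.3769] T [-0.3286 -0.0147 -0.0185] open 0.0166 grip 78.8
```

```bash
python3 -m handwheel '[{"tx":0,"ty":-0.4,"tz":0,"roll":0},{"tx":0,"ty":0,"tz":0,"roll":0},{"tx":0,"ty":0,"tz":0,"roll":0}]'>/dev/null; python3 st.py; python3 -m handwheel '[{"tx":0,"ty":0,"tz":1,"roll":0},{"tx":0,"ty":0,"tz":0.5,"roll":0},{"tx":0,"ty":0,"tz":0,"roll":0},{"tx":0,"ty":0,"tz":0,"roll":0}]'>/dev/null; python3 st.py
```

```text
t 8.2167 pos [ 0.5338 -0.1592  0.143 ] thx 165.0 zax [-0.0004  0.0001 -1.    ] q6 -1.732 F [-0.0111 -1.1576 -0.7992] T [-0.2291  0.0466 -0.0537] open 0.0172 grip 78.8
t 8.55 pos [ 0.5339 -0.1592  0.1417] thx 165.0 zax [-0.0003 -0.     -1.    ] q6 -1.732 F [-0.2815 -2.037  -2.0246] T [-0.2794  0.0485 -0.0599] open 0.0173 grip 78.8
```

```bash
python3 -m handwheel '[{"tx":0,"ty":-0.5,"tz":0,"roll":0},{"tx":0,"ty":0,"tz":0,"roll":0},{"tx":0,"ty":0,"tz":0,"roll":0}]'>/dev/null; python3 st.py; python3 -m handwheel '[{"tx":0,"ty":0,"tz":1,"roll":0},{"tx":0,"ty":0,"tz":1,"roll":0},{"tx":0,"ty":0,"tz":0,"roll":0},{"tx":0,"ty":0,"tz":0,"roll":0}]'>/dev/null; python3 st.py
```

```text
t 8.8 pos [ 0.5338 -0.1594  0.1417] thx 165.0 zax [-0.      0.0006 -1.    ] q6 -1.733 F [-0.4658 -0.7737 -1.4624] T [-0.0162 -0.0693 -0.0055] open 0.0173 grip 78.8
t 9.1333 pos [ 0.5338 -0.1595  0.1396] thx 165.0 zax [-0.0002  0.0002 -1.    ] q6 -1.733 F [ 0.33   -0.2827 -1.6259] T [ 0.0186  0.0738 -0.0184] open 0.0172 grip 78.8
```

```bash
python3 -m handwheel '[{"tx":0,"ty":0,"tz":1,"roll":0},{"tx":0,"ty":0,"tz":1,"roll":0},{"tx":0,"ty":0,"tz":0,"roll":0},{"tx":0,"ty":0,"tz":0,"roll":0}]'>/dev/null; python3 st.py; python3 -m handwheel '[{"tx":0,"ty":0,"tz":1,"roll":0},{"tx":0,"ty":0,"tz":1,"roll":0},{"tx":0,"ty":0,"tz":0,"roll":0},{"tx":0,"ty":0,"tz":0,"roll":0}]'>/dev/null; python3 st.py
```

```text
t 9.4667 pos [ 0.5341 -0.1597  0.1384] thx 165.0 zax [ 0.0004 -0.0001 -1.    ] q6 -1.733 F [-1.04   -0.1134  2.0998] T [0.0879 0.1812 0.0341] open 0.0168 grip 79.3
t 9.8 pos [ 0.5341 -0.1597  0.1364] thx 165.0 zax [ 0.0007 -0.0002 -1.    ] q6 -1.733 F [-1.8246  0.7563  4.4538] T [ 0.1636  0.3006 -0.0179] open 0.0172 grip 79.7
```

```bash
python3 -m handwheel '[{"tx":0,"ty":0,"tz":1,"roll":0},{"tx":0,"ty":0,"tz":0.8,"roll":0},{"tx":0,"ty":0,"tz":0,"roll":0},{"tx":0,"ty":0,"tz":0,"roll":0}]'>/dev/null; python3 st.py; python3 -m handwheel '[{"tx":0,"ty":0,"tz":0.8,"roll":0},{"tx":0,"ty":0,"tz":0,"roll":0},{"tx":0,"ty":0,"tz":0,"roll":0},{"tx":0,"ty":0,"tz":0,"roll":0}]'>/dev/null; python3 st.py
```

```text
t 10.1333 pos [ 0.5342 -0.1598  0.1348] thx 165.0 zax [ 0.0007 -0.0003 -1.    ] q6 -1.733 F [-1.9901  1.1341  5.9937] T [0.225  0.4722 0.0486] open 0.0168 grip 79.9
t 10.4667 pos [ 0.5342 -0.1598  0.1342] thx 165.0 zax [ 0.0007 -0.0003 -1.    ] q6 -1.733 F [-2.5127  1.818   6.9658] T [0.2158 0.4718 0.0444] open 0.0167 grip 80.0
```

```bash
python3 -m handwheel '[{"tx":1,"ty":0.2,"tz":0.4,"roll":0},{"tx":0,"ty":0,"tz":0.6,"roll":0},{"tx":0,"ty":0,"tz":0,"roll":0},{"tx":0,"ty":0,"tz":0,"roll":0}]'>/dev/null; python3 st.py; python3 -m handwheel '[{"tx":0,"ty":0,"tz":0.5,"roll":0},{"tx":0,"ty":0,"tz":0,"roll":0},{"tx":0,"ty":0,"tz":0,"roll":0}]'>/dev/null; python3 st.py
```

```text
t 10.8 pos [ 0.534  -0.1597  0.1337] thx 165.0 zax [ 0.0027 -0.0013 -1.    ] q6 -1.733 F [-0.8144 -0.9142  7.6697] T [0.1052 0.2578 0.0022] open 0.0169 grip 80.0
t 11.05 pos [ 0.534  -0.1597  0.1333] thx 165.0 zax [ 0.0027 -0.0013 -1.    ] q6 -1.733 F [-0.2732  0.6774  7.0424] T [ 0.0909  0.3043 -0.0075] open 0.0168 grip 80.0
```

```bash
python3 -m handwheel '[{"tx":0,"ty":0,"tz":0.6,"roll":0},{"tx":0,"ty":0,"tz":0,"roll":0},{"tx":0,"ty":0,"tz":0,"roll":0}]'>/dev/null; python3 st.py; python3 -m handwheel '[{"tx":0,"ty":0,"tz":0.6,"roll":0},{"tx":0,"ty":0,"tz":0,"roll":0}]'>/dev/null; python3 st.py;  python3 -m handwheel '[{"tx":0,"ty":0,"tz":0,"roll":0}]'>/dev/null; python3 st.py
```

```text
t 11.3 pos [ 0.534  -0.1597  0.1329] thx 165.0 zax [ 0.0027 -0.0013 -1.    ] q6 -1.733 F [-1.6357  0.8947  8.2438] T [ 0.149   0.2856 -0.002 ] open 0.0171 grip 80.2
t 11.4667 pos [ 0.5341 -0.1597  0.1327] thx 165.0 zax [ 0.0027 -0.0013 -1.    ] q6 -1.733 F [-2.3786  0.846   9.5935] T [ 0.1826  0.4594 -0.0287] open 0.0168 grip 80.6
t 11.55 pos [ 0.5341 -0.1597  0.1327] thx 165.0 zax [ 0.0028 -0.0013 -1.    ] q6 -1.733 F [-2.4973  1.1255  9.9664] T [0.1554 0.4756 0.0139] open 0.0169 grip 80.6
```

Fully pressed, about 11 N. Turning clockwise in small steps.

```bash
for i in 1 ; do python3 -m handwheel '[{"tx":0,"ty":0,"tz":0,"roll":0.04},{"tx":0,"ty":0,"tz":0,"roll":0.04},{"tx":0,"ty":0,"tz":0,"roll":0.04},{"tx":0,"ty":0,"tz":0,"roll":0}]'>/dev/null; python3 st.py; python3 -m handwheel '[{"tx":0,"ty":0,"tz":0,"roll":0.04},{"tx":0,"ty":0,"tz":0,"roll":0.04},{"tx":0,"ty":0,"tz":0,"roll":0.04},{"tx":0,"ty":0,"tz":0,"roll":0}]'>/dev/null; python3 st.py; done
```

```text
t 11.8833 pos [ 0.5345 -0.16    0.1328] thx 158.05 zax [ 0.0042 -0.002  -1.    ] q6 -1.612 F [-0.2189 -0.0743  9.4801] T [0.0392 0.1841 0.0147] open 0.017 grip 80.6
t 12.2167 pos [ 0.5346 -0.16    0.1328] thx 151.18 zax [ 0.0043 -0.0022 -1.    ] q6 -1.492 F [-0.7525 -0.1987  8.7644] T [ 0.0326  0.1135 -0.0107] open 0.0173 grip 80.3
```

```bash
python3 -m handwheel '[{"tx":0,"ty":0,"tz":0,"roll":0.04},{"tx":0,"ty":0,"tz":0,"roll":0.04},{"tx":0,"ty":0,"tz":0,"roll":0}]'>/dev/null; python3 st.py; python3 -m handwheel '[{"tx":0,"ty":0,"tz":0,"roll":0.04},{"tx":0,"ty":0,"tz":0,"roll":0.04},{"tx":0,"ty":0,"tz":0,"roll":0.04},{"tx":0,"ty":0,"tz":0,"roll":0}]'>/dev/null; python3 st.py;python3 -m handwheel '[{"tx":0,"ty":0,"tz":0,"roll":0.04},{"tx":0,"ty":0,"tz":0,"roll":0.04},{"tx":0,"ty":0,"tz":0,"roll":0.04},{"tx":0,"ty":0,"tz":0,"roll":0}]'>/dev/null; python3 st.py
```

```text
t 12.4667 pos [ 0.5345 -0.1601  0.1328] thx 146.59 zax [ 0.0042 -0.0024 -1.    ] q6 -1.412 F [-0.9247  0.5479 10.1064] T [-0.0088  0.1838 -0.011 ] open 0.0171 grip 80.3
t 12.8 pos [ 0.5345 -0.1602  0.1328] thx 139.72 zax [ 0.004  -0.0026 -1.    ] q6 -1.292 F [-0.2077 -0.0454  7.9538] T [-0.0608  0.1543  0.0884] open 0.0167 grip 80.3
t 13.1333 pos [ 0.5344 -0.1603  0.1327] thx 132.84 zax [ 0.0037 -0.0028 -1.    ] q6 -1.172 F [-1.8051 -0.7268  9.0709] T [-0.2019  0.2482  0.0583] open 0.017 grip 80.3
```

```bash
python3 -m handwheel '[{"tx":0,"ty":0,"tz":0,"roll":0.04},{"tx":0,"ty":0,"tz":0,"roll":0.04},{"tx":0,"ty":0,"tz":0,"roll":0.04},{"tx":0,"ty":0,"tz":0,"roll":0}]'>/dev/null; python3 st.py; python3 -m handwheel '[{"tx":0,"ty":0,"tz":0,"roll":0.04},{"tx":0,"ty":0,"tz":0,"roll":0.04},{"tx":0,"ty":0,"tz":0,"roll":0.04},{"tx":0,"ty":0,"tz":0,"roll":0}]'>/dev/null; python3 st.py;python3 -m handwheel '[{"tx":0,"ty":0,"tz":0,"roll":0.04},{"tx":0,"ty":0,"tz":0,"roll":0.04},{"tx":0,"ty":0,"tz":0,"roll":0.02},{"tx":0,"ty":0,"tz":0,"roll":0}]'>/dev/null; python3 st.py
```

```text
t 13.4667 pos [ 0.5343 -0.1604  0.1327] thx 125.97 zax [ 0.0035 -0.003  -1.    ] q6 -1.052 F [-2.0925 -1.2722  8.2118] T [-0.2049  0.2658  0.0341] open 0.0172 grip 80.3
t 13.8 pos [ 0.5342 -0.1605  0.1328] thx 119.09 zax [ 0.0032 -0.0031 -1.    ] q6 -0.932 F [-2.3533 -2.0008  9.7149] T [-0.2903  0.3837  0.0018] open 0.0171 grip 80.3
t 14.1333 pos [ 0.5341 -0.1606  0.1327] thx 113.4 zax [ 0.0029 -0.0033 -1.    ] q6 -0.832 F [-2.2955 -0.5111  9.1223] T [-0.318   0.4596  0.0513] open 0.0169 grip 80.3
```

```bash
cat > tq.py <<'E'
from station import ctrl; import numpy as np
from scipy.spatial.transform import Rotation as R
o=ctrl.get_obs(); M=R.from_rotvec(o["tool_rot"]).as_matrix(); th=np.degrees(np.arctan2(M[1,0],M[0,0]))
print("t %.2f turned %.3f q6 %.3f"%(o["t"],np.radians(165-th),o["q"][5]),"Ftool",(M.T@o["contact_force"]).round(1),"Tz %.3f"%o["wrist_torque"][2],"z %.4f"%o["tool_pos"][2], "eff6 %.3f"%o["effort"][5])
E
python3 -m handwheel '[{"tx":0,"ty":-0.5,"tz":0,"roll":0.03},{"tx":0,"ty":0,"tz":0,"roll":0}]'>/dev/null; python3 tq.py; python3 -m handwheel '[{"tx":0,"ty":0,"tz":0,"roll":0.02},{"tx":0,"ty":0,"tz":0,"roll":0}]'>/dev/null; python3 tq.py;python3 -m handwheel '[{"tx":0,"ty":0,"tz":0,"roll":0.02},{"tx":0,"ty":0,"tz":0,"roll":0}]'>/dev/null; python3 tq.py;python3 -m handwheel '[{"tx":0,"ty":0,"tz":0,"roll":0.02},{"tx":0,"ty":0,"tz":0,"roll":0}]'>/dev/null; python3 tq.py
```

```text
t 14.30 turned 0.931 q6 -0.803 Ftool [-0.  -0.5 -8.7] Tz -0.025 z 0.1327 eff6 0.196
t 14.47 turned 0.951 q6 -0.783 Ftool [-0.7 -1.2 -8.8] Tz 0.018 z 0.1328 eff6 0.144
t 14.63 turned 0.971 q6 -0.763 Ftool [-0.1 -1.  -9.1] Tz 0.033 z 0.1328 eff6 0.144
t 14.80 turned 0.991 q6 -0.743 Ftool [-0.4 -1.4 -8.3] Tz 0.012 z 0.1327 eff6 0.144
```

```bash
python3 -m handwheel '[{"tx":0,"ty":-0.2,"tz":0,"roll":0.02},{"tx":0,"ty":0,"tz":0,"roll":0}]'>/dev/null; python3 tq.py; python3 -m handwheel '[{"tx":0,"ty":0,"tz":0,"roll":0.02},{"tx":0,"ty":0,"tz":0,"roll":0}]'>/dev/null; python3 tq.py;python3 -m handwheel '[{"tx":0,"ty":0,"tz":0,"roll":0.02},{"tx":0,"ty":0,"tz":0,"roll":0}]'>/dev/null; python3 tq.py;python3 -m handwheel '[{"tx":0,"ty":0,"tz":0,"roll":0.02},{"tx":0,"ty":0,"tz":0,"roll":0}]'>/dev/null; python3 tq.py; python3 -m handwheel '[{"tx":0,"ty":0,"tz":0,"roll":0.02},{"tx":0,"ty":0,"tz":0,"roll":0}]'>/dev/null; python3 tq.py
```

```text
t 14.97 turned 1.011 q6 -0.723 Ftool [-0.7 -0.5 -8.1] Tz 0.024 z 0.1328 eff6 0.142
t 15.13 turned 1.031 q6 -0.703 Ftool [-0.8 -0.5 -8.6] Tz 0.095 z 0.1327 eff6 0.144
t 15.30 turned 1.051 q6 -0.683 Ftool [-1.4 -1.2 -9.1] Tz 0.058 z 0.1327 eff6 0.144
t 15.47 turned 1.071 q6 -0.663 Ftool [-1.4 -1.2 -8.5] Tz 0.024 z 0.1327 eff6 0.144
t 15.63 turned 1.091 q6 -0.643 Ftool [-0.8 -1.8 -8.6] Tz 0.025 z 0.1327 eff6 0.144
```

```bash
python3 -m handwheel '[{"tx":0.3,"ty":-0.2,"tz":0,"roll":0.02},{"tx":0,"ty":0,"tz":0,"roll":0}]'>/dev/null; python3 tq.py; python3 -m handwheel '[{"tx":0,"ty":0,"tz":0,"roll":0.02},{"tx":0,"ty":0,"tz":0,"roll":0}]'>/dev/null; python3 tq.py;python3 -m handwheel '[{"tx":0,"ty":0,"tz":0,"roll":0.02},{"tx":0,"ty":0,"tz":0,"roll":0}]'>/dev/null; python3 tq.py;python3 -m handwheel '[{"tx":0,"ty":0,"tz":0,"roll":0.02},{"tx":0,"ty":0,"tz":0,"roll":0}]'>/dev/null; python3 tq.py; python3 -m handwheel '[{"tx":0,"ty":0,"tz":0,"roll":0.02},{"tx":0,"ty":0,"tz":0,"roll":0}]'>/dev/null; python3 tq.py
```

```text
t 15.80 turned 1.111 q6 -0.623 Ftool [-0.9 -0.7 -8.5] Tz 0.045 z 0.1328 eff6 0.145
t 15.97 turned 1.131 q6 -0.603 Ftool [-1.4 -1.1 -9. ] Tz 0.002 z 0.1328 eff6 0.144
t 16.13 turned 1.151 q6 -0.583 Ftool [-1.3 -1.  -7.9] Tz 0.073 z 0.1328 eff6 0.156
t 16.30 turned 1.170 q6 -0.563 Ftool [-2.1 -0.1 -8.5] Tz 0.055 z 0.1328 eff6 0.179
t 16.47 turned 1.190 q6 -0.543 Ftool [-1.7  0.1 -8.4] Tz 0.103 z 0.1328 eff6 0.206
```

The joint 6 effort holds at 0.144, then ramps steadily from a turn of about 1.14, so this is the stop. I'll ease the twist and lift straight up.

```bash
python3 -m handwheel '[{"tx":0,"ty":0,"tz":0,"roll":-0.03},{"tx":0,"ty":0,"tz":0,"roll":0},{"tx":0,"ty":0,"tz":-1,"roll":0},{"tx":0,"ty":0,"tz":-1,"roll":0},{"tx":0,"ty":0,"tz":0,"roll":0}]'>/dev/null; python3 tq.py; python3 -m handwheel '[{"tx":0,"ty":0,"tz":-1,"roll":0},{"tx":0,"ty":0,"tz":-1,"roll":0},{"tx":0,"ty":0,"tz":0,"roll":0}]'>/dev/null; python3 tq.py;python3 -m handwheel '[{"tx":0,"ty":0,"tz":-1,"roll":0},{"tx":0,"ty":0,"tz":-1,"roll":0},{"tx":0,"ty":0,"tz":0,"roll":0}]'>/dev/null; python3 tq.py
```

```text
t 16.88 turned 1.160 q6 -0.574 Ftool [-2.3  0.1 -7.3] Tz -0.013 z 0.1345 eff6 0.020
t 17.13 turned 1.160 q6 -0.574 Ftool [-2.5  1.5 -6.1] Tz 0.067 z 0.1360 eff6 0.018
t 17.38 turned 1.160 q6 -0.574 Ftool [-4.3  2.9 -4.4] Tz 0.022 z 0.1374 eff6 0.027
```

```bash
python3 -m handwheel '[{"tx":-0.8,"ty":0.5,"tz":0,"roll":0},{"tx":0,"ty":0,"tz":-1,"roll":0},{"tx":0,"ty":0,"tz":0,"roll":0}]'>/dev/null; python3 tq.py; python3 -m handwheel '[{"tx":0,"ty":0,"tz":-1,"roll":0},{"tx":0,"ty":0,"tz":-1,"roll":0},{"tx":0,"ty":0,"tz":0,"roll":0},{"tx":0,"ty":0,"tz":0,"roll":0}]'>/dev/null; python3 tq.py
```

```text
t 17.63 turned 1.160 q6 -0.575 Ftool [-3.7  4.4 -3.3] Tz 0.015 z 0.1378 eff6 0.027
t 17.97 turned 1.160 q6 -0.575 Ftool [-1.6  5.1 -0.1] Tz 0.052 z 0.1386 eff6 0.034
```

```bash
python3 -m handwheel '[{"tx":0,"ty":0.8,"tz":0,"roll":0},{"tx":0,"ty":0,"tz":0,"roll":0},{"tx":0,"ty":0,"tz":0,"roll":0}]'>/dev/null; python3 tq.py; python3 -m handwheel '[{"tx":0,"ty":0,"tz":-1,"roll":0},{"tx":0,"ty":0,"tz":-1,"roll":0},{"tx":0,"ty":0,"tz":0,"roll":0},{"tx":0,"ty":0,"tz":0,"roll":0}]'>/dev/null; python3 tq.py; python3 st.py
```

```text
t 18.22 turned 1.160 q6 -0.574 Ftool [-0.8  4.5  1.8] Tz 0.004 z 0.1385 eff6 0.030
t 18.55 turned 1.160 q6 -0.574 Ftool [1.9 4.7 3.3] Tz 0.040 z 0.1404 eff6 0.024
t 18.55 pos [ 0.5329 -0.1588  0.1404] thx 98.54 zax [-0.0015  0.0023 -1.    ] q6 -0.574 F [ 4.3765  2.6094 -3.2853] T [ 0.4306 -1.0378  0.0403] open 0.0173 grip 78.5
```

```bash
python3 -m handwheel '[{"tx":0,"ty":1,"tz":0,"roll":0},{"tx":0,"ty":0,"tz":0,"roll":0},{"tx":0,"ty":0,"tz":0,"roll":0}]'>/dev/null; python3 tq.py; python3 st.py|cut -c1-60; python3 -m handwheel '[{"tx":0,"ty":0,"tz":-1,"roll":0},{"tx":0,"ty":0,"tz":-1,"roll":0},{"tx":0,"ty":0,"tz":0,"roll":0},{"tx":0,"ty":0,"tz":0,"roll":0}]'>/dev/null; python3 tq.py; python3 st.py|cut -c1-60
```

```text
t 18.80 turned 1.160 q6 -0.573 Ftool [1.2 0.5 2.4] Tz 0.007 z 0.1409 eff6 0.018
t 18.8 pos [ 0.5335 -0.1594  0.1409] thx 98.54 zax [-0.0029 
t 19.13 turned 1.160 q6 -0.573 Ftool [-0.3 -1.9  2.2] Tz 0.064 z 0.1436 eff6 0.011
t 19.1333 pos [ 0.5339 -0.16    0.1436] thx 98.53 zax [-0.00
```

```bash
python3 -m handwheel '[{"tx":0,"ty":0,"tz":-2,"roll":0},{"tx":0,"ty":0,"tz":-3,"roll":0},{"tx":0,"ty":0,"tz":-5,"roll":0},{"tx":0,"ty":0,"tz":-10,"roll":0},{"tx":0,"ty":0,"tz":-15,"roll":0},{"tx":0,"ty":0,"tz":-15,"roll":0},{"tx":0,"ty":0,"tz":-5,"roll":0},{"tx":0,"ty":0,"tz":0,"roll":0},{"tx":0,"ty":0,"tz":0,"roll":0}]'>/dev/null; python3 st.py .5745 .208 .2 205.6
python3 -m handwheel '[{"tx":35,"ty":0,"tz":0,"roll":-0.12},{"tx":0,"ty":0,"tz":0,"roll":-0.12},{"tx":0,"ty":0,"tz":0,"roll":-0.12},{"tx":0,"ty":0,"tz":0,"roll":-0.12},{"tx":0,"ty":0,"tz":0,"roll":-0.12},{"tx":0,"ty":0,"tz":0,"roll":-0.12},{"tx":0,"ty":0,"tz":0,"roll":-0.12},{"tx":0,"ty":0,"tz":0,"roll":-0.12},{"tx":0,"ty":0,"tz":0,"roll":-0.12},{"tx":0,"ty":0,"tz":0,"roll":-0.12}]' >/dev/null;  python3 st.py .5745 .208 .2 205.6
```

```text
t 19.8833 pos [ 0.5347 -0.1597  0.199 ] thx 98.54 zax [ 0.0011 -0.0005 -1.    ] q6 -0.573 F [-0.2382 -0.0162 -1.8401] T [ 0.0247 -0.03   -0.0538] open 0.0171 grip 79.0
need tool mm [357.7432  93.9782  -1.0804] roll -1.868552286874169
t 20.7167 pos [ 0.5285 -0.1248  0.197 ] thx 167.63 zax [-0.0023  0.0009 -1.    ] q6 -1.724 F [ 0.8119  0.3275 -1.214 ] T [0.0175 0.0112 0.0454] open 0.017 grip 79.0
need tool mm [ 26.3748 334.8898  -2.8392] roll -0.6626673040850228
```

```bash
python3 -m handwheel '[{"tx":2.6,"ty":33.5,"tz":0,"roll":0},{"tx":2.6,"ty":33.5,"tz":0,"roll":0},{"tx":2.6,"ty":33.5,"tz":0,"roll":0},{"tx":2.6,"ty":33.5,"tz":0,"roll":0},{"tx":2.6,"ty":33.5,"tz":0,"roll":0},{"tx":2.6,"ty":33.5,"tz":0,"roll":0},{"tx":2.6,"ty":33.5,"tz":0,"roll":0},{"tx":2.6,"ty":33.5,"tz":0,"roll":0},{"tx":2.6,"ty":33.5,"tz":0,"roll":0},{"tx":2.6,"ty":33.5,"tz":0,"roll":0}]'>/dev/null
python3 -m handwheel '[{"tx":0,"ty":0,"tz":0,"roll":-0.11},{"tx":0,"ty":0,"tz":0,"roll":-0.11},{"tx":0,"ty":0,"tz":0,"roll":-0.11},{"tx":0,"ty":0,"tz":0,"roll":-0.11},{"tx":0,"ty":0,"tz":0,"roll":-0.11},{"tx":0,"ty":0,"tz":0,"roll":-0.11},{"tx":0,"ty":0,"tz":0,"roll":0},{"tx":0,"ty":0,"tz":0,"roll":0},{"tx":0,"ty":0,"tz":0,"roll":0}]'>/dev/null
python3 st.py .5745 .208 .2 205.6
python3 - <<'E'
from m import *
r={}
for n in("side","top"): r[n]=optics.get_image(n); np.savez(n+"2.npz",im=r[n][0],d=r[n][1])
t,d=r["top"]; s,ds=r["side"]
P,_=cloud("top",d,roi(382,258,13,12)); P2,_=cloud("side",ds,roi(333,202,13,8)); P0,_=cloud("top",load("top0")[1],roi(382,258,13,12))
print("head z now",np.median(P[:,2]),np.median(P2[:,2]),"before",np.median(P0[:,2]))
def c(im,x,y,w,h): return cv2.resize(im[y:y+h,x:x+w],(400,300),interpolation=cv2.INTER_CUBIC)
a=np.vstack([np.hstack([c(t,358,242,60,45),c(s,300,180,80,60)]),np.hstack([c(t,110,200,140,105),c(s,190,300,160,120)])])
cv2.imwrite("pics/lock.png",a[:,:,::-1])
E
```

```text
t 22.3 pos [0.5772 0.2074 0.1977] thx -155.02 zax [-0.0013 -0.0003 -1.    ] q6 -1.783 F [-0.2694  0.9239 -1.936 ] T [ 0.0106 -0.0063  0.0304] open 0.0171 grip 79.2
need tool mm [ 2.1722  1.7029 -2.342 ] roll -0.010904849083148704
head z now 0.09290147440162821 0.09491169711972325 before 0.09277357058285374
```

View pics/lock.png

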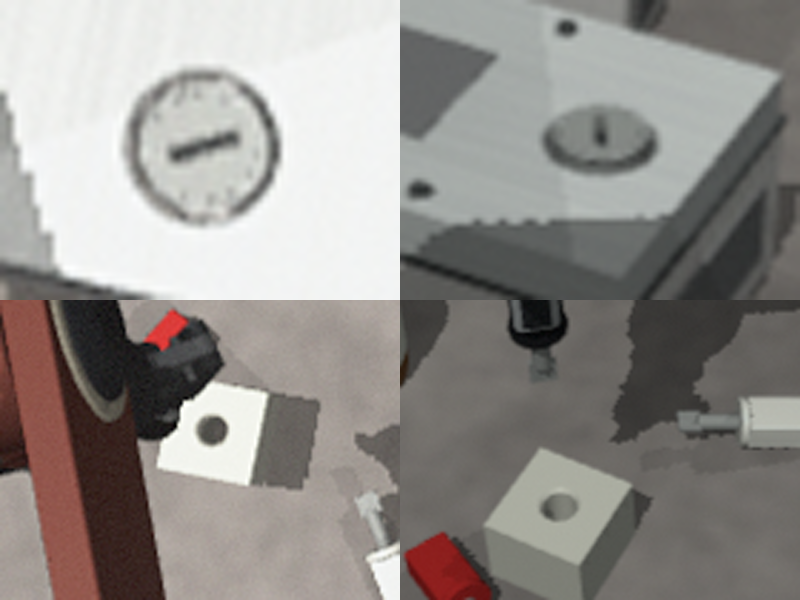

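The lock picture shows the slot turned to near-horizontal in the top view and the head up at the same height as before, so it is seated. The stand's hole is clear at top px about (184,245), and the red and white look-alikes lie on the bench clear of it. Next I'll measure the hole and the blade tip.

Run:
```python
from m import *
np.set_printoptions(precision=4,suppress=True)
px={}
for n,bx in(("top",(174,236,22,20)),("side",(244,372,22,22))):
    im,d=load(n+"2"); x,y,w,h=bx; g=im.max(2)[y:y+h,x:x+w]; bright=np.percentile(g,75)
    m=(g<0.85*bright).astype(np.uint8); k,l,st,ce=cv2.connectedComponentsWithStats(m)
    i=1+st[1:,4].argmax(); cn=max(cv2.findContours((l==i).astype(np.uint8),0,2)[0],key=cv2.contourArea)
    el=cv2.fitEllipse(cn); c=np.array(el[0])+[x,y]; px[n]=c; print(n,"hole",c,el[1:],st[i],plane(n,c,.045))
print("tri",tri(px["top"],px["side"]))
im,d=load("side2")
P,uv=cloud("side",d,roi(225,300,45,45)); k=(P[:,2]>.1)&(P[:,2]<.25)
P,uv=P[k],uv[k]
for a,b in((.143,.156),(.16,.18),(.18,.195)):
    q=P[(P[:,2]>a)&(P[:,2]<b)]; print(a,b,len(q),q.mean(0) if len(q) else "",np.ptp(q[:,0]) if len(q) else"")
print("lowest",np.percentile(P[:,2],[1,3]),"maxrow",uv[:,1].max())
# projected tip row if tip 51.5mm below TCP
p=optics.camera_params("side");E=np.linalg.inv(p["extrinsics"])
for z in(.1977-.0515,.1977-.045):
    c=E@[.5772,.2074,z,1]; v=p["mtx"]@c[:3]; print("proj",z,v[:2]/v[2])
```

```text
top hole [183.792  245.1438] ((10.867362976074219, 11.259668350219727), 85.99510955810547) [  4   4  12  12 108] [0.5749 0.2084 0.045 ]
side hole [253.     382.5652] ((10.377567291259766, 15.450610160827637), 83.89429473876953) [  2   5  15  12 136] [0.576  0.2085 0.045 ]
tri (array([0.5754, 0.2085, 0.0452]), np.float64(0.0010998961759252361))
0.143 0.156 51 [0.5758 0.2082 0.1513] 0.012647855851218748
0.16 0.18 63 [0.5748 0.2101 0.1664] 0.012688404897935324
0.18 0.195 166 [0.5722 0.216  0.1885] 0.02888980506913741
lowest [0.1477 0.1495] maxrow 333
proj 0.1462 [246.8341 332.0726]
proj 0.1527 [246.443  328.5962]
```

```bash
python3 -m handwheel '[{"tx":1,"ty":1.2,"tz":20,"roll":-0.01},{"tx":0,"ty":0,"tz":25,"roll":0},{"tx":0,"ty":0,"tz":25,"roll":0},{"tx":0,"ty":0,"tz":15,"roll":0},{"tx":0,"ty":0,"tz":0,"roll":0},{"tx":0,"ty":0,"tz":0,"roll":0}]'>/dev/null;python3 st.py .5755 .2083 .0595 205.6
```

```text
t 22.9 pos [0.5755 0.2079 0.1126] thx -154.36 zax [-0.0022 -0.0005 -1.    ] q6 -1.793 F [ 1.3405  0.5673 -1.7091] T [ 0.0169 -0.0453 -0.0266] open 0.0173 grip 79.2
need tool mm [-0.3021  0.2925 53.054 ] roll 0.0007489941047555959
```

```bash
python3 -m handwheel '[{"tx":0,"ty":0.3,"tz":8,"roll":0},{"tx":0,"ty":0,"tz":8,"roll":0},{"tx":0,"ty":0,"tz":8,"roll":0},{"tx":0,"ty":0,"tz":0,"roll":0}]'>/dev/null;python3 tq.py; python3 -m handwheel '[{"tx":0,"ty":0,"tz":8,"roll":0},{"tx":0,"ty":0,"tz":8,"roll":0},{"tx":0,"ty":0,"tz":6,"roll":0},{"tx":0,"ty":0,"tz":2,"roll":0},{"tx":0,"ty":0,"tz":0,"roll":0},{"tx":0,"ty":0,"tz":0,"roll":0}]'>/dev/null;python3 st.py .5755 .2083 .0595 205.6
```

```text
t 23.23 turned 5.573 q6 -1.793 Ftool [1.5 0.5 1.7] Tz 0.007 z 0.0878 eff6 0.001
t 23.7333 pos [0.576  0.2084 0.0653] thx -154.32 zax [-0.0002 -0.0001 -1.    ] q6 -1.793 F [ 0.6535  0.4458 -1.8569] T [-0.0593 -0.0033  0.0035] open 0.017 grip 79.2
need tool mm [0.499  0.1361 5.8435] roll 0.0014179362228787795
```

```bash
python3 -m handwheel '[{"tx":0,"ty":0,"tz":2,"roll":0},{"tx":0,"ty":0,"tz":2,"roll":0},{"tx":0,"ty":0,"tz":0.5,"roll":0},{"tx":0,"ty":0,"tz":0,"roll":0},{"tx":0,"ty":0,"tz":0,"roll":0}]'>/dev/null;python3 st.py; python3 -m handwheel '[{"tx":0,"ty":0,"tz":1,"roll":0},{"tx":0,"ty":0,"tz":0,"roll":0},{"tx":0,"ty":0,"tz":0,"roll":0}]'>/dev/null;python3 st.py
```

```text
t 24.15 pos [0.5761 0.2084 0.0611] thx -154.32 zax [ 0.0001  0.     -1.    ] q6 -1.793 F [ 0.0447 -0.5572 -1.3492] T [ 0.0121 -0.0192  0.0237] open 0.0169 grip 79.2
t 24.4 pos [0.576  0.2084 0.06  ] thx -154.32 zax [-0. -0. -1.] q6 -1.793 F [ 0.0184  0.069  -0.9619] T [ 0.0132 -0.012  -0.0097] open 0.0168 grip 79.2
```

```bash
python3 -m handwheel '[{"tx":0,"ty":0,"tz":0.7,"roll":0},{"tx":0,"ty":0,"tz":0,"roll":0},{"tx":0,"ty":0,"tz":0,"roll":0}]'>/dev/null;python3 st.py; python3 -m handwheel '[{"tx":0,"ty":0,"tz":0,"roll":0},{"tx":0,"ty":0,"tz":0,"roll":0},{"tx":0,"ty":0,"tz":0,"roll":0},{"tx":0,"ty":0,"tz":0,"roll":0},{"tx":0,"ty":0,"tz":0,"roll":0},{"tx":0,"ty":0,"tz":0,"roll":0}]' 40 80 >/dev/null;python3 st.py
python3 -m handwheel '[{"tx":0,"ty":0,"tz":-8,"roll":0},{"tx":0,"ty":0,"tz":-15,"roll":0},{"tx":0,"ty":0,"tz":-25,"roll":0},{"tx":0,"ty":0,"tz":-30,"roll":0},{"tx":0,"ty":0,"tz":-30,"roll":0},{"tx":0,"ty":0,"tz":-30,"roll":0},{"tx":0,"ty":0,"tz":-20,"roll":0},{"tx":0,"ty":0,"tz":0,"roll":0},{"tx":0,"ty":0,"tz":0,"roll":0},{"tx":0,"ty":0,"tz":0,"roll":0}]' 40 >/dev/null;python3 st.py
python3 -m handwheel '[{"tx":35,"ty":0,"tz":0,"roll":0},{"tx":35,"ty":0,"tz":0,"roll":0},{"tx":35,"ty":0,"tz":0,"roll":0},{"tx":35,"ty":0,"tz":0,"roll":0},{"tx":0,"ty":0,"tz":0,"roll":0},{"tx":0,"ty":0,"tz":0,"roll":0},{"tx":0,"ty":0,"tz":0,"roll":0}]' >/dev/null;python3 st.py
python3 - <<'E'
from m import *
r={}
for n in("side","top"): r[n]=optics.get_image(n)
t,d=r["top"]; s,ds=r["side"]
P,uv=cloud("side",ds,roi(220,340,70,85)&(s.max(2)<60)); T=P[(P[:,2]>.088)&(P[:,2]<.12)]; print("handle top",len(T),rect(T),np.median(T[:,2]))
P,_=cloud("top",d,roi(382,258,13,12)); print("head z",np.median(P[:,2]))
o=np.hstack([cv2.resize(s,(400,300)),cv2.resize(s[340:415,210:310],(400,300))]); o2=np.hstack([cv2.resize(t,(400,300)),cv2.resize(t[215:275,145:225],(400,300))])
cv2.imwrite("pics/end.png",np.vstack([o,o2])[:,:,::-1])
E
```

```text
t 24.65 pos [0.5762 0.2084 0.0595] thx -154.32 zax [ 0.0004  0.0001 -1.    ] q6 -1.793 F [ 0.3949 -0.4681 -1.1002] T [-0.0395 -0.0115  0.0337] open 0.017 grip 79.5
t 25.15 pos [0.5761 0.2084 0.0593] thx -154.32 zax [ 0.0001  0.     -1.    ] q6 -1.793 F [-0.1519 -0.0742 -0.05  ] T [0.0396 0.0174 0.0736] open 0.0401 grip 0.0
t 25.9833 pos [0.5754 0.2083 0.2163] thx -154.32 zax [-0.0015 -0.0004 -1.    ] q6 -1.793 F [ 0.0837 -0.1048 -0.7296] T [ 0.0124 -0.0071  0.0263] open 0.04 grip 0.0
t 26.5667 pos [0.4496 0.1477 0.2162] thx -154.33 zax [-0.0013 -0.0001 -1.    ] q6 -1.859 F [-0.4381 -0.0721  0.7237] T [ 0.0637 -0.0091  0.031 ] open 0.04 grip 0.0
handle top 256 (array([575.3, 209.1]), array([24.8, 19.7]), 26.5) 0.09528094736265719
head z 0.09284670004876816
```

View pics/end.png

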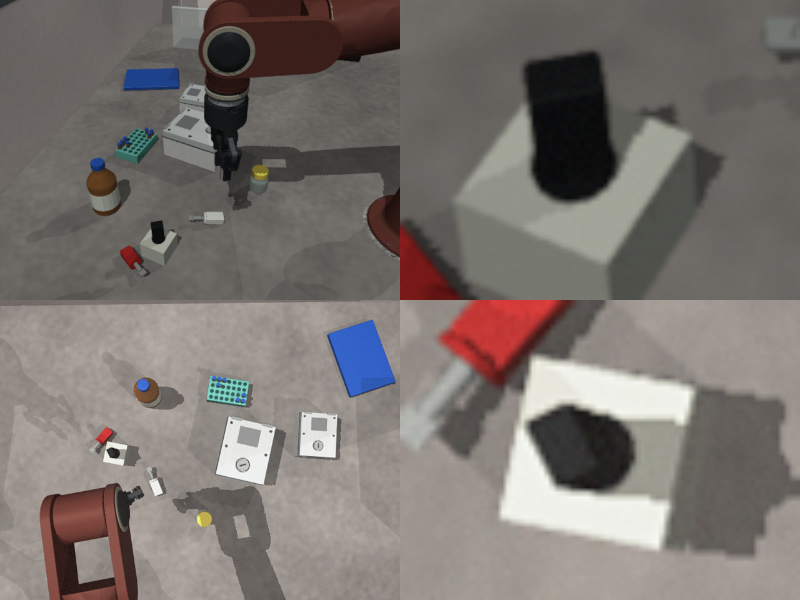

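The driver hangs upright in the stand: handle top at 95 mm (side crop (570,60)), same xy as at the start. The head is up and turned, the bystanders are in place, and the gripper is clear. Handing in.

```bash
python3 -c "
from station import ctrl; print(ctrl.finish_job())"
```

```text
the job is handed in; nothing more can be done
None
```

The cover is locked and the job is handed in: the fastener is turned to its stop and sprung back up, and the driver hangs upright in its stand. The bottle, jar and rack look undisturbed in the last pictures; the red and white look-alike drivers fell over during the run, cause not established. No verdict came back.

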